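# Weigh a spice jar on the two-pan balance

## Task

The spice jar on the balance's left pan is to be weighed: take weights from the sloping wooden stand and stand them upright on the empty right-hand pan until the beam stays level with the pointer at the middle mark. Set the weights down without dropping or banging them, leave the jar on its pan, keep any weight that is not needed off the balance, and do not disturb the other things on the worktop.

Things in the scene. Friction and masses are not known exactly. Their poses are not given: they have to be found in the camera images.
- beam (a joint): Tilt of the grey-and-steel balance's beam (rad). 0 = level, pointer upright at the middle mark of the white dial; positive = left pan (the +y side of the balance) lower; stops at -0.15 and +0.15. It starts at +0.15. A light spring centres it (0.25 N m/rad; arms 120 mm): 10 g of mismatch tilts it about 0.05 rad and 50 g holds it on its stop. It settles within about 1.5 s.
- balance: The balance's fixed foot, grey, 90 x 200 x 18 mm; origin under its middle on the worktop; its y axis runs from the right pan to the left pan, its x axis to its back. The pans' centres lie 120 mm either side on y; the pans stay horizontal as the beam tilts. A pointer and dial stand in the middle, up to 147 mm high.
- pan_left_floor (a point): Centre of the left pan's flat floor (the pan with the spice jar). Round steel pan, outer diameter 124 mm, flat floor about 112 mm across, rim 8 mm above the floor.
- pan_right_floor (a point): Centre of the right pan's flat floor, the pan for the weights; the same pan. Pan floors are 82 mm above the worktop when level, 64 mm at the low stop and 100 mm at the high stop.
- weight_stand: Sloping dark-wood stand for the weights, 100 x 170 mm, about 82 mm high at its back; origin under its middle on the worktop. Its top slopes 30 degrees down toward its front (-x of its own frame), with two equal round pockets, 33 mm wide and 12 mm deep, 80 mm apart along its y axis.
- weight_tall: Tall steel weight: round foot 30 mm in diameter and 30 mm high, with a round grip post 16 mm in diameter and 30 mm high on top (60 mm in all), 100 g. Origin at the centre of its underside, z axis up through the post. It stands in one of the two pockets, leaning 30 degrees from vertical toward the front of the stand.
- weight_short: Short steel weight: as the tall one but the foot is only 14 mm high (44 mm in all), 50 g. Origin at the centre of its underside, z axis up through the post. In the other pocket; which pocket varies.
- spice_jar_a: Closed glass spice jar with a black cap, 41 x 41 x 105 mm, origin at the centre of its underside. One of the two spice jars starts on the left pan, the other on the chopping block; which one varies. Whichever is on the pan, it is balanced either by the tall weight alone or by the tall and short weights together: the beam shows which.
- spice_jar_b: The other spice jar, of the same shape and size; see spice_jar_a.
- chopping_block: Thick light-wood chopping block, 130 x 190 x 64 mm, fixed, origin under its middle; carries the spice jar that is not weighed.
- tumbler: Bystander: clear glass tumbler, 70 mm wide, 124 mm high, origin under its middle.
- egg_timer: Bystander: round kitchen timer, 60 mm wide, 42 mm high, origin under its middle.
- pepper_mill: Bystander: wooden pepper mill, 58 mm wide, 170 mm high, origin under its middle.
- lemon: Bystander: lemon, 71 x 53 x 51 mm, origin under its middle.
- white_mug: Bystander: white mug, 80 mm wide and 98 mm high, origin under its middle.
Things that resemble listed ones, but are neither listed nor needed, are in the scene too. What is shaped like the spice_jar_b but blue is not meant.

How it is judged (in metres and radians):
On the way:
1. the tall weight stands upright on the right pan, released (distance between weight_tall and pan_right_floor below 0.055 m and z of weight_tall in the frame of pan_right_floor below 0.006 m and angle between weight_tall's own z axis and vertical below 0.12 rad and contact force between the fingers and weight_tall below 0.05 N), for 0.2 s.
At the end, for the whole second after the job is handed in: Beam at rest within 0.05 rad of level; the tall weight, and the short one if needed, upright on the right pan (origin within 55 mm of its floor's centre); a short weight not needed is off the balance; one spice jar stands on the left pan, the other is upright too (value of joint beam between -0.05 and 0.05 rad and velocity of joint beam between -0.05 and 0.05 rad/s and distance between weight_tall and pan_right_floor below 0.055 m and angle between each of weight_tall, spice_jar_a, spice_jar_b's own z axis and vertical below 0.12 rad and ((distance between weight_short and pan_right_floor below 0.055 m and angle between weight_short's own z axis and vertical below 0.12 rad) or (horizontal distance between weight_short and pan_right_floor above 0.08 m and contact force between weight_short and balance below 0.02 N)) and distance between any of spice_jar_a, spice_jar_b and pan_left_floor below 0.055 m); the robot touches nothing.
It fails at once if a weight is dropped (falls freely by more than about 2 cm) ((linear speed of weight_tall above 0.65 m/s and contact force between the fingers and weight_tall below 0.05 N) or (linear speed of weight_short above 0.65 m/s and contact force between the fingers and weight_short below 0.05 N)).
It fails at once if a weight is banged on the balance (over 30 N) (contact force between any of weight_tall, weight_short and balance above 30 N).
It fails at once if the spice jar is taken off or knocked off the left pan (distance between each of spice_jar_a, spice_jar_b and pan_left_floor above 0.07 m).
It fails at once if a bystander is moved by more than 30 mm, or the spice jars by more than 60 mm (distance of any of tumbler, egg_timer, pepper_mill, lemon, white_mug from where it was at the start of the episode above 0.03 m or distance of any of spice_jar_a, spice_jar_b from where it was at the start of the episode above 0.06 m).
It also fails if it takes over 64 s, if anything falls off the work surface, if the arm or the gripper's body presses on something with over 40 N, if the wrist force passes 120 N, or if a joint passes its speed limit or range.

## Robot

A 6-joint arm with a two-finger parallel gripper is mounted at the origin on a cart in front of the work surface, level with it; the furniture and walls round the work are solid. World frame = base frame: x ahead of the robot, y to its left, z up, the work surface at z = 0. Lengths are in mm, angles in rad, forces in N, time in s.
With the tool pointing down it reaches from about 275 to 750 mm from the base axis. Payload 10.2 kg.
Tool frame: the origin (TCP) lies between the finger pads; the fingertips stand ctrl.tips_ahead ahead of it and the grasp point (between the pads) lies 8 mm behind it (ctrl.tips_ahead is the distance from the TCP to the fingertips, in mm); z points along the fingers, y is the direction in which the jaws open and shut (so a half turn about z gives the same grasp; the last joint's range is limited). The gripper opens to 85 mm and grips with 20 to 120 N. Pads are 22 mm wide; open, the fingers measure 114 mm over their backs; the gripper's body (76 mm by 85 mm) begins 54 mm behind the grasp point. The pads swing forward as they close: fully open they stand 13 mm farther back than shut.
Start: joints at [0.977, 0.313, 1.498, -0, 1.331, -0.223], TCP at [190.253, 489.321, 242.294] pointing down, gripper open.
Joint ranges: [-2.94, 2.94], [-0.97, 2.17], [0.19, 2.56], [-1.23, 4.37], [0.02, 3.11], [-2.88, 2.88]. Speed limits (rad/s): [2.39, 2.39, 3.01, 3.14, 3.14, 3.14].

## Interface

Orientations are given as a unit quaternion [w, x, y, z].
In Python, from rig import ctrl gives the robot as it stands. The module is installed in compiled form; this text tells all that it offers.
- The arm moves only by the tool move_arm, never from a script. Its argument "motion" is a list of rows, each an object with "offset": the shift along the tool's x, y, z in m, a list of three; "angular": the turn, a rotation vector about the tool's x, y, z in degrees, a list of three; "jaw": the finger opening in m, from 0 to 0.0854. In form: [{"offset": [tx, ty, tz], "angular": [ax, ay, az], "jaw": jaw}, ...]. A call has 1 to 5 rows; each row is the pose to reach, as a shift and turn from the pose commanded when the call began, along the tool's axes at that moment; what a row does not reach only later rows make up. A row lasts 1/8 s, in which the tool goes at most 62.5 mm and 10.7 degrees, less where a joint would pass 70% of its speed; a pose out of reach is approached as far as the arm can. A call with a gripper value outside its range is refused whole. The fingers move at their own pace and stop on an object; "squeeze" is the grip in N (left out, the last holds). Time passes only in rows, so rows that repeat a pose let the fingers close. It gives the time, the measured TCP pose, the force and the opening at its end, in the units of the state.
- ctrl.sense(): the state, without advancing time (a new reading comes with each control period).
- ctrl.capture(name): name is "scene" or "side" or "wrist"; returns a dict with "img" (384x512x3 uint8, red, green, blue), "intrinsics" (3x3 intrinsics, pixels), "rvec" (rotation vector, rad) and "tvec" (3), from world to camera coordinates, as OpenCV has them. Camera axes: x right, y down, z forward; pixel columns grow to the right and rows downward; lengths in mm; the calibration is good to about 2 mm. A picture is of the moment at which its call begins. There is no depth.
- ctrl.finish_job(): hands the job in, once; it reports no verdict.
The state is a dict: "time_s": time; "joints": joint angles; "dq": joint speeds; "tau": joint torques, N m; "eef_pos": TCP position; "ee_rot": TCP orientation; "force": force on the tool from outside, world axes, zero at the start; "wrist_torque": the same for the moment, N m; "grip_width": opening from 0.0 (shut) to 1.0 (fully open).
Only numpy, scipy, OpenCV 4.12 (cv2) and the standard library are available. Lean on these libraries where they do the work, as an engineer would, in place of code of your own. Each camera call takes 0.05 s, during which the arm holds its last target. There are 200 camera calls.

## Working session

There is one attempt and no reset: what is moved stays moved. The work goes in short steps, Python scripts to look and compute and a tool call to move; the robot and the scene stay as the last step left them, time stands still between calls to the robot, and variables do not carry over. Pictures are saved under pics/ and viewed, about 8 in all and at most 12, crops included, and the job is handed in when it is done.

Besides the shell and the picture viewer there is one more tool, called after ">>>" in YAML: its name, and indented under it one key for each argument. move_arm: Moves the arm, as the interface text tells. Its arguments: {"type":"object","properties":{"motion":{"type":"array","items":{"type":"object","properties":{"offset":{"type":"array","items":{"type":"number"}},"angular":{"type":"array","items":{"type":"number"}},"jaw":{"type":"number"}}}},"squeeze":{"type":"number"}},"required":["motion"]}

```bash
mkdir -p pics; python3 - <<'E'
from rig import ctrl
import cv2,numpy as np
print(ctrl.sense(),ctrl.tips_ahead)
ims=[]
for n in("scene","side"):
    c=ctrl.capture(n);cv2.imwrite(f"pics/{n}0.png",cv2.resize(c["img"][:,:,::-1],(800,600),interpolation=cv2.INTER_CUBIC))
    np.savez(f"{n}.npz",**c);print(n,c["intrinsics"].tolist(),c["rvec"],c["tvec"])
E
```

```text
{'time_s': 0.0, 'joints': array([ 9.76578790e-01,  3.13429631e-01,  1.49847796e+00, -1.21748482e-05,
        1.33097916e+00, -2.23369780e-01]), 'dq': array([ 7.63263531e-05,  2.29925282e-03, -2.65300253e-04, -1.95977398e-04,
        5.95372750e-04,  1.74413429e-03]), 'tau': array([-7.91592229e-04, -4.12258708e+01, -2.59747231e+01, -3.15455245e-04,
        4.00061865e-03,  5.62758757e-06]), 'eef_pos': array([190.11612726, 489.09466874, 241.73009939]), 'ee_rot': array([-2.51779155e-04,  1.84361699e-01,  9.82858253e-01, -5.96084241e-04]), 'force': array([ 0.24388832, -0.10375592, -1.05207166]), 'wrist_torque': array([-0.03253965,  0.04034873,  0.0420559 ]), 'grip_width': 0.996015916175921} 11.0
scene [[403.8666552507255, 0.0, 259.1838110810567], [0.0, 403.8666552507255, 195.5020772182569], [0.0, 0.0, 1.0]] [ 1.89629285 -1.10784295  0.64074828] [-302.95795404  354.93210203  991.15167048]
side [[390.95058930483356, 0.0, 256.86649415529354], [0.0, 390.95058930483356, 192.90117942823915], [0.0, 0.0, 1.0]] [ 0.04804462 -2.73589596  1.49382628] [ 581.37373816   91.70595387 1385.23275473]
```

View pics/scene0.png

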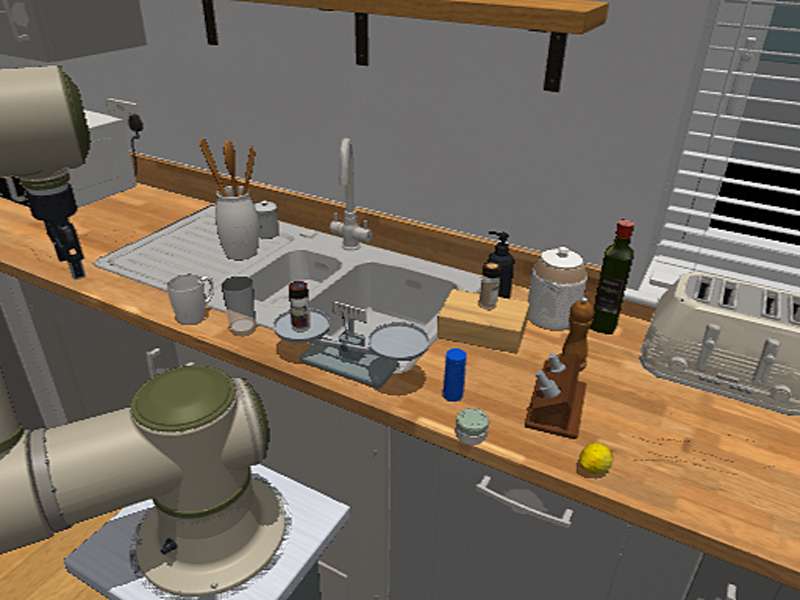

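View pics/side0.png

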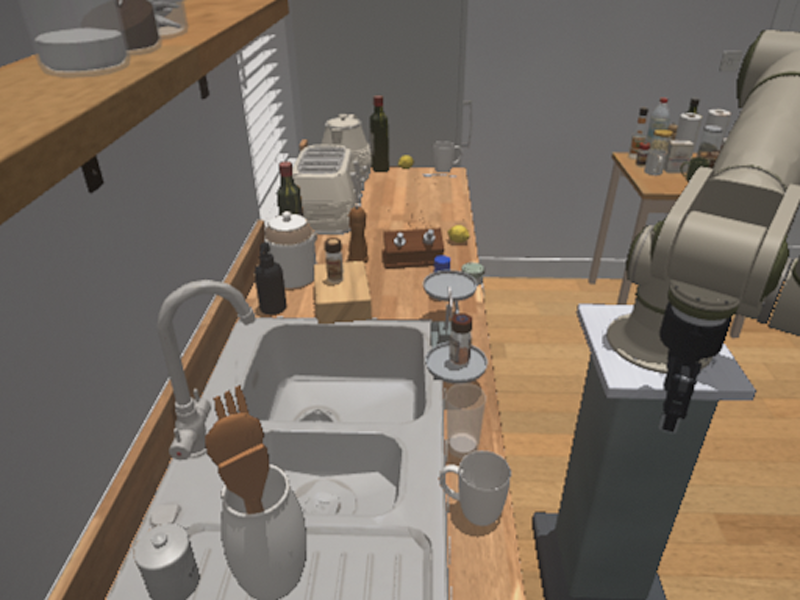

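Scene: the stand (≈556,395) has its slope facing the balance (+y side), lemon at (596,459), timer (472,427), pepper mill (580,335), blue decoy (455,375); the right pan is at (398,340). Next come enlarged crops for measurement.

```bash
python3 - <<'E'
import cv2,numpy as np
def crop(n,u0,v0,w,h,s):
    im=np.load(f"{n}.npz")["img"][v0:v0+h,u0:u0+w,::-1]
    im=cv2.resize(im,None,fx=s,fy=s,interpolation=cv2.INTER_CUBIC)
    for k in range(0,w,10): cv2.putText(im,str(u0+k),(k*s,8),0,.3,(0,255,255),1);cv2.line(im,(k*s,0),(k*s,h*s),(0,255,255) ,1) if 0 else None
    for k in range(0,h,10): cv2.putText(im,str(v0+k),(0,k*s+4),0,.3,(0,255,255),1)
    return im
a=crop("scene",170,170,100,75,8)
b=crop("scene",330,185,70,124,6)[:600]
cv2.imwrite("pics/c_bal.png",a)
c=crop("side",235,140,75,55,6); c2=crop("side",265,165,55,85,7)
H=600;out=np.zeros((600,800,3),np.uint8)
out[:,:360]=cv2.resize(crop("scene",330,190,60,100,6),(360,600))
out[:330,360:]=cv2.resize(c,(440,323))[:330] if 0 else cv2.copyMakeBorder(cv2.resize(c,(440,322)),0,8,0,0,0)
cv2.imwrite("pics/c_stand.png",out)
cv2.imwrite("pics/c_side2.png",c2)
E
```

```text
(no output)
```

View pics/c_stand.png

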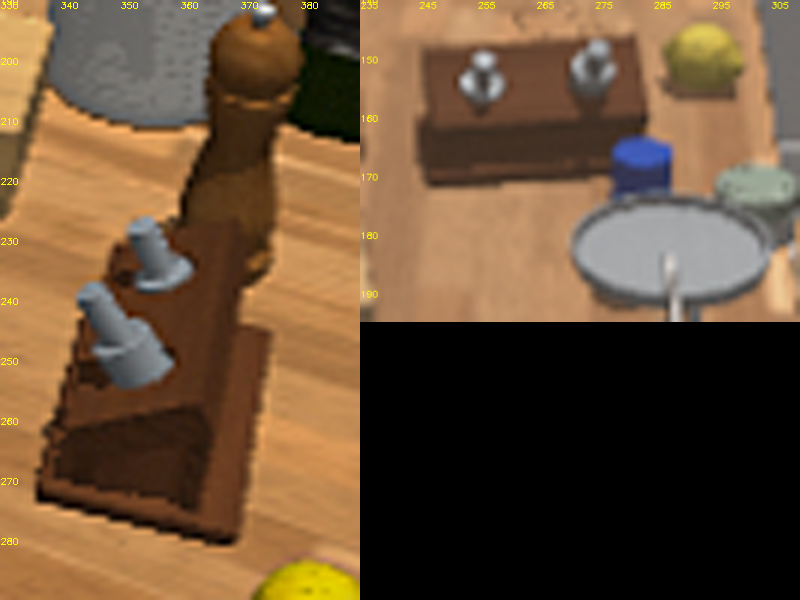

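View pics/c_bal.png

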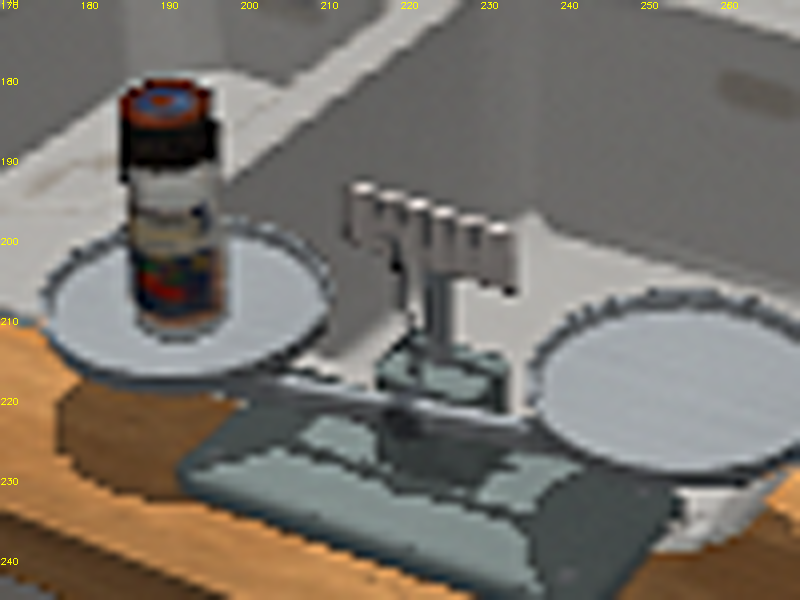

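```bash
cat > h.py <<'E'
import numpy as np,cv2
from scipy.spatial.transform import Rotation as R
from scipy.optimize import least_squares
def cam(n):
    d=np.load(f"{n}.npz"); return d["intrinsics"],d["rvec"],d["tvec"]
def bp(n,u,v,z):
    K,r,t=cam(n); M=cv2.Rodrigues(r)[0]; C=-M.T@t
    d=M.T@np.linalg.inv(K)@[u,v,1]; return (C+d*(z-C[2])/d[2]).round(1)
def tri(a,b):
    P=[];
    for n in("scene","side"):
        K,r,t=cam(n);P.append(K@np.c_[cv2.Rodrigues(r)[0],t])
    X=cv2.triangulatePoints(P[0],P[1],np.array(a,float)[:,None],np.array(b,float)[:,None])[:,0]; return (X[:3]/X[3]).round(1)
E
python3 - <<'E'
from h import *
print("Lpan",bp("scene",193.5,208,72),"Rpan",bp("scene",254.7,218,108),"tri",tri((254.7,218),(287.8,182.2)),bp("side",287.8,182.2,108))
print("tall tip",bp("scene",345.5,238.5,94.6),bp("side",275.5,148,94.6),tri((345.5,238.5),(275.5,148)))
print("short tip",bp("scene",353.7,227.5,80.7),bp("side",256.3,150.2,80.7),tri((353.7,227.5),(256.3,150.2)))
print("stand base corners front/near-left",bp("scene",330+38/6,190+490/6,0),"near back",bp("scene",330+238/6,190+545/6,0),"far back",bp("scene",330+272/6,190+330/6,20),bp("scene",330+272/6,190+330/6,0))
print("side base corners",bp("side",235+68/5.87,140+185/5.87,0),bp("side",235+285/5.87,140+170/5.87,0))
for nm,u,v in(("mill",363,235),("lemon",381,303),("timer",302,285),("blue",291,255),("jarblock",313,195)):print(nm,bp("scene",u,v,0))
E
```

```text
Lpan [459.1 160.9  72. ] Rpan [467.3 -70.7 108. ] tri [472.9 -67.3 103.1] [473.1 -58.6 108. ]
tall tip [ 528.1 -345.9   94.6] [ 516.2 -359.3   94.6] [ 517.2 -347.8  101.5]
short tip [ 613.7 -346.    80.7] [ 597.8 -364.3   80.7] [ 598.1 -348.6   90. ]
stand base corners front/near-left [ 481.9 -345.7    0. ] near back [ 493.6 -444.1   -0. ] far back [ 641.8 -417.6   20. ] [ 668.4 -413.9    0. ]
side base corners [ 638.4 -321.3    0. ] [ 479.5 -348.     0. ]
mill [ 701.  -362.9    0. ]
lemon [ 423.6 -495.3    0. ]
timer [ 378.6 -278.5    0. ]
blue [ 483.2 -194.9    0. ]
jarblock [ 855.3 -117.     0. ]
```

The tall weight is in the nearer pocket (tip about 522,-350,97) and the short one in the farther pocket. The stand faces roughly +y. I'll go to a tilted standoff and look with the wrist camera.

```bash
cat >> h.py <<'E'
F=np.array([-.149,.989,0]); Y=np.array([.989,.149,0])   # stand front, jaw dir
def ori(tilt):
    a=np.sin(np.radians(tilt))*F+np.cos(np.radians(tilt))*np.array([0,0,1]); z=-a
    return np.c_[np.cross(Y,z),Y,z],a
def go(goal,tilt):
    from rig import ctrl
    s=ctrl.sense(); w,x,y,z=s["ee_rot"]; M=R.from_quat([x,y,z,w]).as_matrix()
    G,_=ori(tilt)
    print("t",round(s["time_s"],2),"pos",s["eef_pos"].round(1),"offset m",(M.T@(np.array(goal)-s["eef_pos"])/1000).round(4),"ang",np.degrees(R.from_matrix(M.T@G).as_rotvec()).round(2),"F",s["force"].round(1))
E
python3 -c "
from h import *
go([511,-278,227],30)"
```

```text
t 0.1 pos [190.1 489.1 241.8] offset m [-0.577  -0.5987  0.0153] ang [ 15.68 -27.15  58.77] F [ 0.2 -0.4 -1.1]
```

>>> move_arm:
  motion:
    - {"offset": [-0.03,-0.03,-0.04],"angular": [0,0,5]}
    - {"offset": [-0.07,-0.07,-0.07],"angular": [0,0,12]}
    - {"offset": [-0.11,-0.115,-0.08],"angular": [0,0,20]}
    - {"offset": [-0.15,-0.155,-0.09],"angular": [0,0,30]}
    - {"offset": [-0.19,-0.2,-0.09],"angular": [0,0,40]}

```text
schema error: expected keys offset, angular, jaw
```

```bash
python3 -c "
from h import *
go([511,-278,260],30)"
```

```text
t 0.1 pos [190.1 489.1 241.8] offset m [-0.577  -0.5988 -0.0177] ang [ 15.68 -27.15  58.77] F [ 0.2 -0.4 -1.1]
```

>>> move_arm:
  motion:
    - {"offset": [-0.03,-0.03,-0.04],"angular": [0,0,5],"jaw": 0.05}
    - {"offset": [-0.07,-0.07,-0.07],"angular": [0,0,12],"jaw": 0.05}
    - {"offset": [-0.11,-0.115,-0.08],"angular": [0,0,20],"jaw": 0.05}
    - {"offset": [-0.15,-0.155,-0.09],"angular": [0,0,30],"jaw": 0.05}
    - {"offset": [-0.19,-0.2,-0.09],"angular": [0,0,40],"jaw": 0.05}

```text
time_s: 0.72
eef_pos: [295.3, 232.5, 332.8]
ee_rot: [0.0, 0.512, 0.859, 0.0]
force: [1.0, -0.5, -0.8]
grip_width: 0.584
```

```bash
python3 -c "
from h import *
go([511,-278,260],30)"
```

```text
t 0.72 pos [295.3 232.5 332.8] offset m [-0.5516 -0.0537  0.0728] ang [  5.28 -29.7   19.42] F [ 1.  -0.5 -0.8]
```

>>> move_arm:
  motion:
    - {"offset": [-0.06,-0.006,0],"angular": [0.5,-3,2],"jaw": 0.05}
    - {"offset": [-0.12,-0.012,0],"angular": [1,-6,4],"jaw": 0.05}
    - {"offset": [-0.18,-0.018,0],"angular": [2,-10,6],"jaw": 0.05}
    - {"offset": [-0.24,-0.024,0],"angular": [2.5,-14,9],"jaw": 0.05}
    - {"offset": [-0.3,-0.03,0],"angular": [3,-18,12],"jaw": 0.05}

```text
time_s: 1.35
eef_pos: [413.3, -45.3, 332.3]
ee_rot: [0.122, 0.59, 0.791, -0.103]
force: [1.0, 1.0, 0.8]
grip_width: 0.587
```

```bash
python3 -c "
from h import *
go([511,-278,260],30)"
```

```text
t 1.35 pos [413.3 -45.3 332.3] offset m [-0.2156  0.0295  0.1469] ang [  2.23 -11.6    7.57] F [1.  1.  0.8]
```

>>> move_arm:
  motion:
    - {"offset": [-0.05,0.007,0.03],"angular": [0.5,-3,2],"jaw": 0.05}
    - {"offset": [-0.1,0.014,0.06],"angular": [1,-6,4],"jaw": 0.05}
    - {"offset": [-0.15,0.021,0.1],"angular": [1.6,-9,6],"jaw": 0.05}
    - {"offset": [-0.2,0.027,0.137],"angular": [2.2,-11.6,7.6],"jaw": 0.05}
    - {"offset": [-0.2156,0.0295,0.147],"angular": [2.2,-11.6,7.6],"jaw": 0.05}

```text
time_s: 1.98
eef_pos: [510.8, -277.6, 256.9]
ee_rot: [0.194, 0.63, 0.733, -0.168]
force: [-0.3, 0.2, -0.4]
grip_width: 0.585
```

```bash
python3 - <<'E'
from h import *
go([511,-278,260],30)
from rig import ctrl
c=ctrl.capture("wrist");np.savez("wrist.npz",**c)
cv2.imwrite("pics/w1.png",cv2.resize(c["img"][:,:,::-1],(800,600),interpolation=cv2.INTER_CUBIC))
for p in([522,-352,97],[602,-350,85],[528,-378,60]):print(cv2.projectPoints(np.array([p],float),c["rvec"],c["tvec"],c["intrinsics"],None)[0].ravel()*1.5625)
E
```

```text
t 1.98 pos [ 510.8 -277.6  256.9] offset m [-0.0019  0.0002 -0.0025] ang [-0.15 -0.26  0.06] F [-0.3  0.2 -0.4]
[396.16260049 257.00939467]
[513.11102834 257.2664598 ]
[399.02410375 252.91118848]
```

View pics/w1.png

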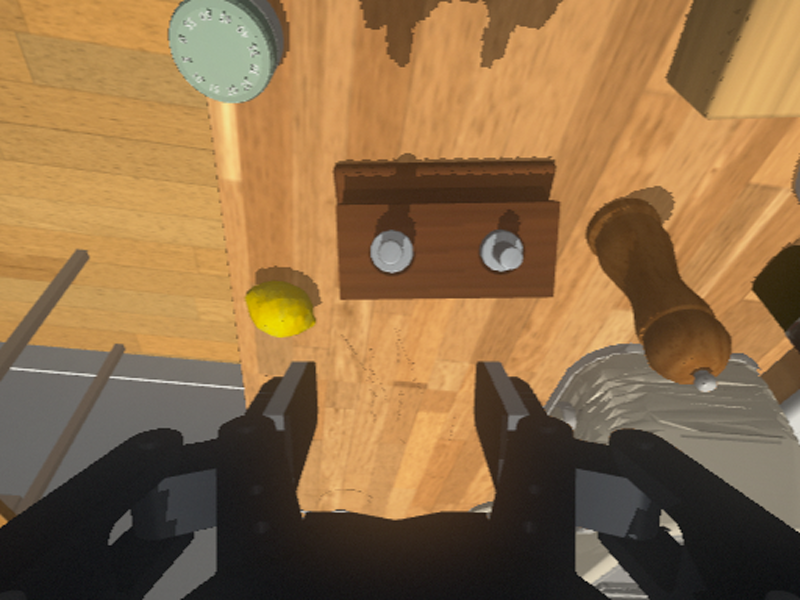

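```bash
python3 - <<'E'
from h import *
K=1.5625
W=[(391,250),(392,252.5),(511,256),(502,250.5)]
S=[(345.5,238.5),(353.7,227.5)]; D=[(275.5,148),(256.3,150.2)]
def pts(p):
    x,y,z,yaw=p; f=np.array([-np.sin(yaw),np.cos(yaw),0]); s=np.array([np.cos(yaw),np.sin(yaw),0])
    a=.5*f+.866*np.array([0,0,1]); P=np.array([x,y,z]) # tall underside centre
    return np.array([P+60*a,P+30*a,P+80*s+44*a,P+80*s+14*a])
def pr(n,X):
    Kk,r,t=cam(n); return cv2.projectPoints(X,r,t,Kk,None)[0][:,0]
def res(p,full=0):
    X=pts(p); return np.r_[((pr("wrist",X)-np.array(W)/K)*2).ravel(),(pr("scene",X[[0,2]])-S).ravel(),((pr("side",X[[0,2]])-D)*.7).ravel()]
for z0 in(45,):
    r=least_squares(res,[530,-375,z0,.15]); print(r.x.round(3),r.fun.round(1)); print(pts(r.x).round(1))
E
```

```text
[ 5.21496e+02 -3.76154e+02  5.04630e+01  9.50000e-02] [ 1.6  6.3 -0.7 -5.9  0.5  0.4 -1.6 -1.3 -0.5 -0.3 -0.9  0.4 -0.4 -0.2
 -0.3  0.1]
[[ 518.6 -346.3  102.4]
 [ 520.1 -361.2   76.4]
 [ 599.  -346.6   88.6]
 [ 600.5 -361.6   62.6]]
```

```bash
python3 - <<'E'
from h import *
im=np.load("wrist.npz")["img"][125:200,205:365,::-1]
im=cv2.resize(im,None,fx=5,fy=5,interpolation=cv2.INTER_CUBIC)
cv2.imwrite("pics/w1c.png",im)
E
```

```text
(no output)
```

View pics/w1c.png

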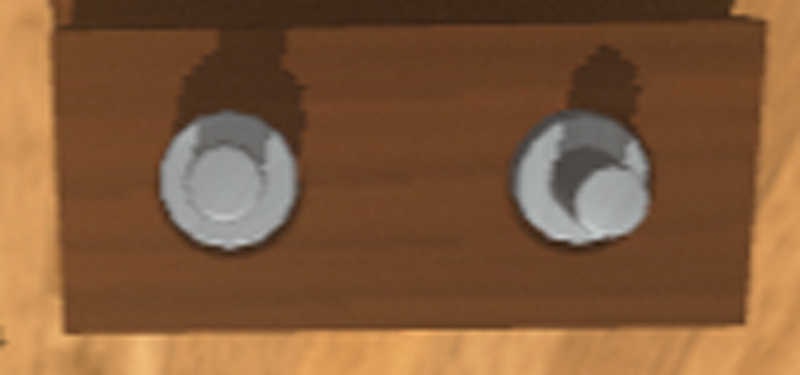

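```bash
python3 - <<'E'
from h import *
W=np.array([(250.4,161.6),(250.8,161),(327.6,165.2),(321.2,161)])
S=[(345.5,238.5),(353.7,227.5)]; D=[(275.5,148),(256.3,150.2)]
U=np.array([0,0,1.])
def pts(p):
    x,y,z,yaw,t1,t2,s1,s2=p; f=np.array([-np.sin(yaw),np.cos(yaw),0]); s=np.array([np.cos(yaw),np.sin(yaw),0])
    ax=lambda t,q:(lambda v:v/np.linalg.norm(v))(np.sin(t)*f+np.cos(t)*U+np.tan(q)*s)
    a=ax(t1,s1);b=ax(t2,s2);P=np.array([x,y,z])
    return np.array([P+60*a,P+30*a,P+80*s+44*b,P+80*s+14*b])
def pr(n,X):
    K,r,t=cam(n); return cv2.projectPoints(X,r,t,K,None)[0][:,0]
def res(p):
    X=pts(p); return np.r_[((pr("wrist",X)-W)*2).ravel(),((pr("scene",X[[0,2]])-S)*.5).ravel(),((pr("side",X[[0,2]])-D)*.4).ravel(),(p[3]-.149)/.01,(p[4:6]-.5236)/.07,p[6:]/.07,(p[2]-44)/6]
r=least_squares(res,[525,-375,45,.15,.52,.52,0,0]); print(r.x.round(3),r.fun.round(1)); print(pts(r.x).round(1)); print(np.degrees(r.x[3:]).round(1))
K,rv,t=cam("wrist");M=cv2.Rodrigues(rv)[0];print("cam",-M.T@t,M[2])
for n in range(4):
    d=M.T@np.linalg.inv(K)@[*W[n],1];print((d/np.linalg.norm(d)).round(3))
E
```

```text
[ 5.23886e+02 -3.83054e+02  5.00170e+01  1.51000e-01  6.32000e-01
  5.37000e-01 -6.00000e-03  1.40000e-02] [-0.   0.6  0.2 -0.9 -0.  -0.  -0.1  0.2 -0.1  0.5 -0.1  0.3 -0.2  0.1
 -0.3  0.1  0.2  1.6  0.2 -0.1  0.2  1. ]
[[ 518.2 -348.    98.4]
 [ 521.  -365.5   74.2]
 [ 600.2 -348.7   87.8]
 [ 602.1 -363.9   62. ]]
[ 8.7 36.2 30.8 -0.3  0.8]
cam [ 492.85837957 -156.03646846  337.11102751] [ 0.10223471 -0.69885302 -0.70792127]
[ 0.082 -0.624 -0.777]
[ 0.083 -0.622 -0.778]
[ 0.323 -0.579 -0.749]
[ 0.302 -0.574 -0.761]
```

Wrist crop: tall post tip (227,183), its foot (229,180); short tip (613,201), its foot (581,180). The tall weight leans about 35°. I'll approach to 45 mm off and check again.

```bash
python3 -c "
from h import *
_,a=ori(34);print(a)
go(np.array([519.3,-355,88.8])+45*a,34)"
```

```text
[-0.08331974  0.55304178  0.82903757]
t 2.02 pos [ 511.2 -278.4  257.2] offset m [ 0.0201 -0.0031  0.1395] ang [-0.11 -4.24  0.05] F [-2.3 -1.6 -1. ]
```

>>> move_arm:
  motion:
    - {"offset": [0.004,-0.001,0.03],"angular": [0,-1,0],"jaw": 0.05}
    - {"offset": [0.009,-0.002,0.07],"angular": [0,-2,0],"jaw": 0.05}
    - {"offset": [0.015,-0.003,0.11],"angular": [0,-3.5,0],"jaw": 0.05}
    - {"offset": [0.02,-0.003,0.139],"angular": [0,-4.2,0],"jaw": 0.05}
    - {"offset": [0.02,-0.003,0.139],"angular": [0,-4.2,0],"jaw": 0.05}

```text
time_s: 2.65
eef_pos: [515.3, -326.7, 127.8]
ee_rot: [0.221, 0.623, 0.726, -0.191]
force: [-0.3, 0.4, -0.2]
grip_width: 0.584
```

```bash
python3 - <<'E'
from h import *
_,a=ori(34)
go(np.array([519.3,-355,88.8])+45*a,34)
from rig import ctrl
c=ctrl.capture("wrist");np.savez("wrist2.npz",**c)
cv2.imwrite("pics/w2.png",cv2.resize(c["img"][:,:,::-1],(800,600),interpolation=cv2.INTER_CUBIC))
for p in([518.2,-348,98.4],[521,-365.5,74.2]):print(cv2.projectPoints(np.array([p],float),c["rvec"],c["tvec"],c["intrinsics"],None)[0].ravel()*1.5625)
E
```

```text
t 2.65 pos [ 515.3 -326.7  127.8] offset m [-0.0019 -0.0003  0.0033] ang [-0.04 -0.06  0.14] F [-0.3  0.4 -0.2]
[394.49634843 361.77527265]
[395.07362072 338.03457589]
```

View pics/w2.png

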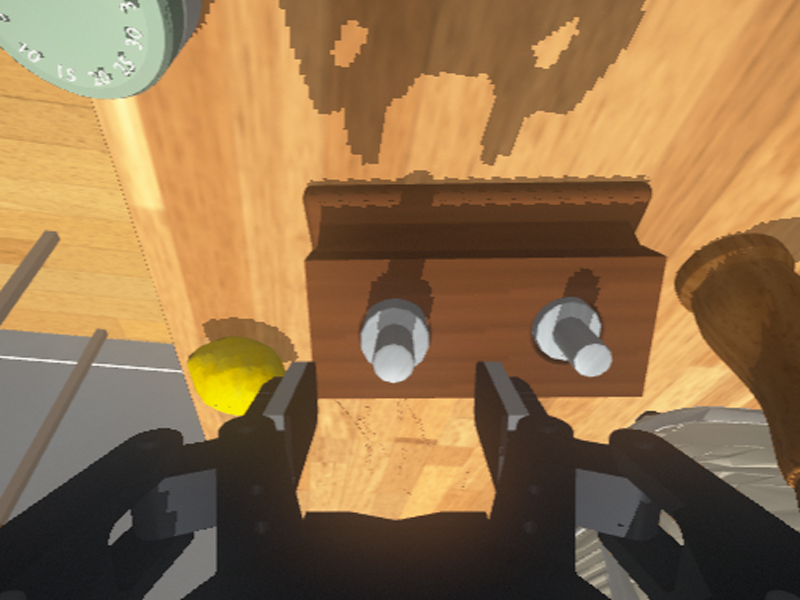

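Picture: tall tip at (394,362), matching the prediction, foot top at (395,333), centred between the jaws (315–477). I'll move in and grip.

```bash
python3 -c "
from h import *
go(np.array([519.2,-354.6,88.5]),34)"
```

```text
t 2.7 pos [ 516.  -326.9  129.5] offset m [-0.0001 -0.001   0.0496] ang [0.07 0.05 0.09] F [-1.1  0.3  0.8]
```

>>> move_arm:
  motion:
    - {"offset": [0,-0.001,0.015],"angular": [0,0,0],"jaw": 0.05}
    - {"offset": [0,-0.001,0.03],"angular": [0,0,0],"jaw": 0.05}
    - {"offset": [0,-0.001,0.042],"angular": [0,0,0],"jaw": 0.05}
    - {"offset": [0,-0.001,0.048],"angular": [0,0,0],"jaw": 0.05}
    - {"offset": [0,-0.001,0.048],"angular": [0,0,0],"jaw": 0.05}
  squeeze: 25

```text
time_s: 3.32
eef_pos: [518.9, -354.4, 88.7]
ee_rot: [0.222, 0.623, 0.725, -0.191]
force: [-0.3, 0.2, -1.1]
grip_width: 0.584
```

>>> move_arm:
  motion:
    - {"offset": [0,0,0],"angular": [0,0,0],"jaw": 0.03}
    - {"offset": [0,0,0],"angular": [0,0,0],"jaw": 0.02}
    - {"offset": [0,0,0],"angular": [0,0,0],"jaw": 0.005}
    - {"offset": [0,0,0],"angular": [0,0,0],"jaw": 0.005}
    - {"offset": [0,0,0],"angular": [0,0,0],"jaw": 0.005}

```text
time_s: 3.95
eef_pos: [519.1, -354.3, 89.5]
ee_rot: [0.223, 0.623, 0.725, -0.191]
force: [-0.2, 2.2, 3.8]
grip_width: 0.177
```

Gripped on the post (15 mm opening). I'll lift along the axis.

>>> move_arm:
  motion:
    - {"offset": [0,0,-0.008],"angular": [0,0,0],"jaw": 0.005}
    - {"offset": [0,0,-0.02],"angular": [0,0,0],"jaw": 0.005}
    - {"offset": [0,0,-0.04],"angular": [0,0,0],"jaw": 0.005}
    - {"offset": [0,0,-0.065],"angular": [0,0,0],"jaw": 0.005}
    - {"offset": [0,0,-0.09],"angular": [0,0,0],"jaw": 0.005}

```text
time_s: 4.58
eef_pos: [511.2, -303.3, 165.4]
ee_rot: [0.223, 0.623, 0.725, -0.191]
force: [-0.4, -0.4, -1.8]
grip_width: 0.179
```

```bash
python3 -c "
from h import *
go([471,-90,200],0)"
```

```text
t 4.58 pos [ 511.2 -303.3  165.4] offset m [ 0.1602 -0.0076 -0.1503] ang [ 0.09 34.08  0.09] F [-0.4 -0.4 -1.8]
```

>>> move_arm:
  motion:
    - {"offset": [0.03,-0.0015,-0.03],"angular": [0,6,0],"jaw": 0.005}
    - {"offset": [0.062,-0.003,-0.06],"angular": [0,13,0],"jaw": 0.005}
    - {"offset": [0.095,-0.0045,-0.09],"angular": [0,20,0],"jaw": 0.005}
    - {"offset": [0.128,-0.006,-0.12],"angular": [0,27,0],"jaw": 0.005}
    - {"offset": [0.16,-0.0075,-0.15],"angular": [0,34,0],"jaw": 0.005}

```text
time_s: 5.2
eef_pos: [470.9, -89.2, 199.8]
ee_rot: [-0.0, 0.651, 0.759, 0.002]
force: [0.5, -1.0, -0.8]
grip_width: 0.18
```

```bash
python3 - <<'E'
from h import *
go([471,-90,160],0)
from rig import ctrl
out=[]
for n,(u,v,w,h) in (("scene",(200,140,100,112)),("wrist",(0,0,512,384))):
    c=ctrl.capture(n);np.savez(n+"3.npz",**c)
    im=c["img"][v:v+h,u:u+w,::-1]; out.append(cv2.resize(im,(400,448 if n=="scene" else 300),interpolation=cv2.INTER_CUBIC))
o=np.zeros((448,800,3),np.uint8);o[:,:400]=out[0];o[:300,400:]=out[1]
cv2.imwrite("pics/p3.png",o); go([471,-90,160],0)
E
```

```text
t 5.2 pos [470.9 -89.2 199.8] offset m [-0.0009 -0.0001  0.0398] ang [ 0.12 -0.15  0.2 ] F [ 0.5 -1.  -0.8]
t 5.3 pos [471.1 -89.2 200.1] offset m [-0.0008 -0.0004  0.0401] ang [ 0.16 -0.03  0.24] F [ 0.1  0.  -1.7]
```

View pics/p3.png

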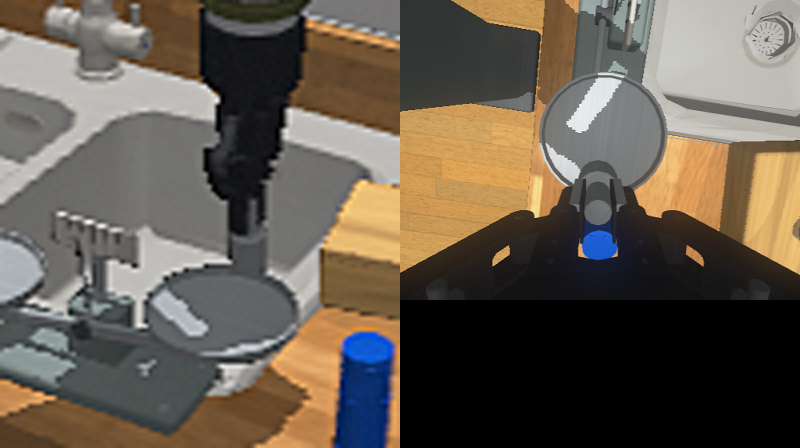

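```bash
python3 - <<'E'
from h import *
print("pan wrist",bp("wrist3",259.8,171.5,108),bp("wrist3",(541-400)*1.28,134*1.28,108),bp("wrist3",(666-400)*1.28,134*1.28,108),bp("wrist3",259.8,73*1.28,108))
K,r,t=cam("scene3")
p=cv2.projectPoints(np.array([[471,-89,152],[471,-89,200.],[470,-66,108]]),r,t,K,None)[0][:,0]; print((p-[200,140])*4)
E
```

```text
pan wrist [472.2 -62.6 108. ] [414.2 -71.6 108. ] [531.3 -53.5 108. ] [463.5  -8.3 108. ]
[[243.00908702 269.15335964]
 [244.40843997 215.39457286]
 [215.28914559 308.55455142]]
```

Pan centre ≈ (471,-67); the weight is about 22 mm to its -y side. I'll lower it slowly onto the pan.

>>> move_arm:
  motion:
    - {"offset": [0,0,0.015],"angular": [0,0,0],"jaw": 0.005}
    - {"offset": [0,0,0.03],"angular": [0,0,0],"jaw": 0.005}
    - {"offset": [0,0,0.04],"angular": [0,0,0],"jaw": 0.005}
    - {"offset": [0,0,0.044],"angular": [0,0,0],"jaw": 0.005}
    - {"offset": [0,0,0.046],"angular": [0,0,0],"jaw": 0.005}

```text
time_s: 5.92
eef_pos: [471.4, -91.7, 152.1]
ee_rot: [0.001, 0.652, 0.758, -0.0]
force: [-0.9, 0.6, -0.5]
grip_width: 0.179
```

>>> move_arm:
  motion:
    - {"offset": [0,0,0.002],"angular": [0,0,0],"jaw": 0.005}
    - {"offset": [0,0,0.004],"angular": [0,0,0],"jaw": 0.005}
    - {"offset": [0,0,0.006],"angular": [0,0,0],"jaw": 0.005}
    - {"offset": [0,0,0.008],"angular": [0,0,0],"jaw": 0.005}
    - {"offset": [0,0,0.01],"angular": [0,0,0],"jaw": 0.005}

```text
time_s: 6.55
eef_pos: [471.4, -91.7, 142.3]
ee_rot: [0.001, 0.652, 0.758, -0.0]
force: [-0.6, -0.9, 0.5]
grip_width: 0.172
```

>>> move_arm:
  motion:
    - {"offset": [0,0,0.002],"angular": [0,0,0],"jaw": 0.005}
    - {"offset": [0,0,0.004],"angular": [0,0,0],"jaw": 0.005}
    - {"offset": [0,0,0.006],"angular": [0,0,0],"jaw": 0.005}
    - {"offset": [0,0,0.006],"angular": [0,0,0],"jaw": 0.005}
    - {"offset": [0,0,0.006],"angular": [0,0,0],"jaw": 0.005}

```text
time_s: 7.18
eef_pos: [471.4, -91.5, 136.3]
ee_rot: [0.001, 0.652, 0.758, -0.0]
force: [-0.5, -1.3, 0.1]
grip_width: 0.177
```

```bash
python3 - <<'E'
from h import *
from rig import ctrl
go([471,-90,134],0)
c=ctrl.capture("scene");im=c["img"][150:250,160:293,::-1]
cv2.imwrite("pics/p4.png",cv2.resize(im,None,fx=6,fy=6,interpolation=cv2.INTER_CUBIC))
E
```

```text
t 7.17 pos [471.4 -91.5 136.3] offset m [ 0.0016 -0.0001  0.0023] ang [0.02 0.07 0.09] F [-0.5 -1.3  0.1]
```

View pics/p4.png

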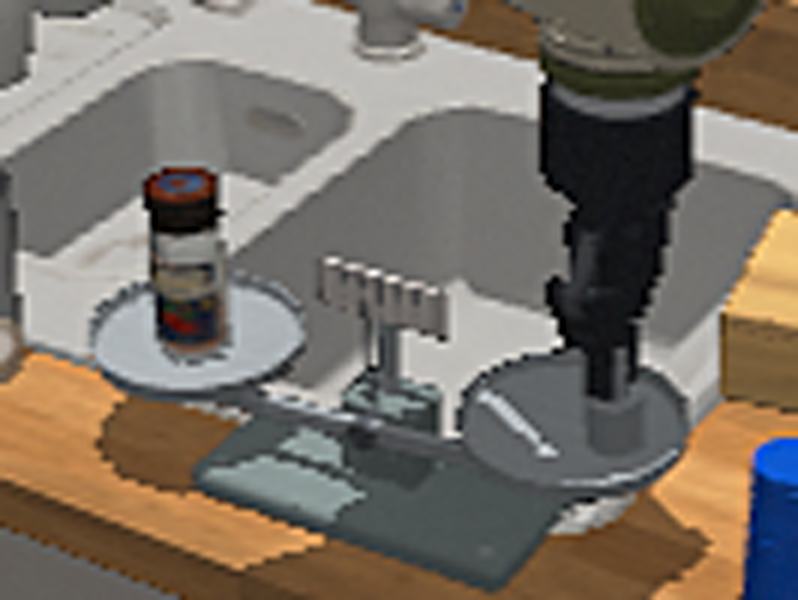

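The weight is upright on the pan (615,425) and the pan is pushed partway down. I'll release.

>>> move_arm:
  motion:
    - {"offset": [0,0,0],"angular": [0,0,0],"jaw": 0.018}
    - {"offset": [0,0,0],"angular": [0,0,0],"jaw": 0.025}
    - {"offset": [0,0,0],"angular": [0,0,0],"jaw": 0.04}
    - {"offset": [0,0,0],"angular": [0,0,0],"jaw": 0.05}
    - {"offset": [0,0,0],"angular": [0,0,0],"jaw": 0.05}

```text
time_s: 7.85
eef_pos: [471.4, -91.5, 136.3]
ee_rot: [0.001, 0.652, 0.758, -0.0]
force: [-0.2, 0.6, 0.7]
grip_width: 0.586
```

>>> move_arm:
  motion:
    - {"offset": [0,0,0],"angular": [0,0,0],"jaw": 0.05}
    - {"offset": [0,0,-0.01],"angular": [0,0,0],"jaw": 0.05}
    - {"offset": [0,0,-0.03],"angular": [0,0,0],"jaw": 0.05}
    - {"offset": [0,0,-0.06],"angular": [0,0,0],"jaw": 0.05}
    - {"offset": [0,0,-0.1],"angular": [0,0,0],"jaw": 0.05}

```text
time_s: 8.48
eef_pos: [471.0, -91.3, 237.6]
ee_rot: [0.0, 0.652, 0.758, -0.0]
force: [0.3, 0.1, 0.5]
grip_width: 0.583
```

>>> move_arm:
  motion:
    - {"offset": [-0.04,0,-0.02],"angular": [0,0,0],"jaw": 0.05}
    - {"offset": [-0.08,0,-0.03],"angular": [0,0,0],"jaw": 0.05}
    - {"offset": [-0.12,0,-0.03],"angular": [0,0,0],"jaw": 0.05}
    - {"offset": [-0.13,0,-0.03],"angular": [0,0,0],"jaw": 0.05}
    - {"offset": [-0.13,0,-0.03],"angular": [0,0,0],"jaw": 0.05}

```text
time_s: 9.1
eef_pos: [490.8, -219.7, 266.6]
ee_rot: [0.0, 0.652, 0.758, -0.0]
force: [-0.8, 1.4, 0.1]
grip_width: 0.584
```

```bash
python3 - <<'E'
from h import *
from rig import ctrl
c=ctrl.capture("scene");im=c["img"][150:250,160:293,::-1];np.savez("scene5.npz",**c)
cv2.imwrite("pics/p5.png",cv2.resize(im,None,fx=6,fy=6,interpolation=cv2.INTER_CUBIC))
E
```

```text
(no output)
```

View pics/p5.png

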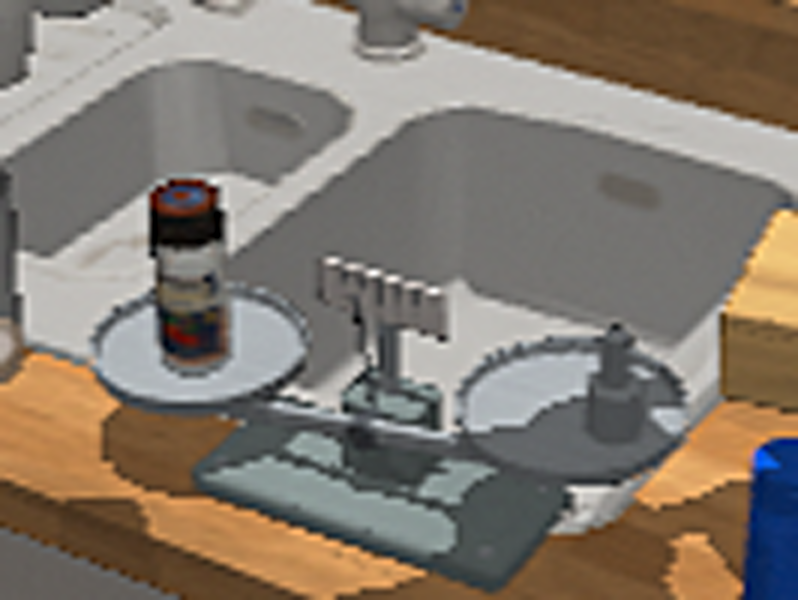

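The beam is back on its left-low stop (left pan centre (200,345), as at the start), so the short weight is needed too. I'll refine its position from the two wrist pictures.

```bash
python3 - <<'E'
from h import *
a=np.load("scene.npz")["img"].astype(int);b=np.load("scene5.npz")["img"].astype(int)
print("left pan diff",np.abs(a-b)[175:220,172:212].mean())
def pr(n,X):
    K,r,t=cam(n); return cv2.projectPoints(X,r,t,K,None)[0][:,0]
def res(p):
    l,q=p[3:]; v=np.sin(l)*F+np.cos(l)*np.array([0,0,1])+q*Y; v/=np.linalg.norm(v)
    X=np.array([p[:3],p[:3]-30*v])
    return np.r_[(pr("wrist",X)-[(327.6,165.2),(321.2,161)]).ravel(),(pr("wrist2",X)-np.array([(592,358),(567,328)])/1.5625).ravel(),((pr("scene",X[:1])-[353.7,227.5])*.5).ravel(),(l-.52)/.1,q/.05]
r=least_squares(res,[600,-349,88,.52,0]);p=r.x;print(p.round(2),np.degrees(p[3]),r.fun.round(1))
_,ax=ori(31); g=p[:3]-12*ax;print(g)
go(g+50*ax,31)
E
```

```text
left pan diff 10.06425925925926
[ 6.0074e+02 -3.4979e+02  8.6690e+01  5.0000e-01  1.0000e-02] 28.794458091355928 [-0.   0.2  0.1 -0.6 -0.  -0.2 -0.   0.4  0.1  0.5 -0.2  0.2]
[ 601.65909902 -355.89937515   76.3999668 ]
t 9.15 pos [ 490.8 -219.1  266.6] offset m [-0.1261  0.089   0.1475] ang [  0.05 -30.95   0.1 ] F [-0.3  0.7 -0.7]
```

```bash
python3 - <<'E'
from h import *
g=lambda n:cv2.cvtColor(np.load(n)["img"],cv2.COLOR_RGB2GRAY)
a=g("scene.npz");b=g("scene5.npz")
T=a[180:214,184:200]; m=cv2.matchTemplate(b[172:222,176:208],T,cv2.TM_CCOEFF_NORMED)
print(cv2.minMaxLoc(m))
K,r,t=cam("scene");print(cv2.projectPoints(np.array([[459,161,100.],[459,161,110.]]),r,t,K,None)[0].ravel())
E
```

```text
(-0.3342832028865814, 0.9996455907821655, (0, 15), (8, 8))
[192.8927003  201.0047894  192.69146931 198.46911563]
```

>>> move_arm:
  motion:
    - {"offset": [-0.03,0.02,0.02],"angular": [0,-6,0],"jaw": 0.05}
    - {"offset": [-0.06,0.045,0.055],"angular": [0,-13,0],"jaw": 0.05}
    - {"offset": [-0.09,0.065,0.09],"angular": [0,-20,0],"jaw": 0.05}
    - {"offset": [-0.11,0.08,0.12],"angular": [0,-26,0],"jaw": 0.05}
    - {"offset": [-0.126,0.089,0.147],"angular": [0,-31,0],"jaw": 0.05}

```text
time_s: 9.78
eef_pos: [598.9, -329.9, 118.9]
ee_rot: [0.204, 0.627, 0.731, -0.175]
force: [0.5, -1.0, 0.1]
grip_width: 0.583
```

```bash
python3 - <<'E'
from h import *
from rig import ctrl
go([601.7,-355.9,76.4],31)
c=ctrl.capture("wrist");np.savez("wrist6.npz",**c)
cv2.imwrite("pics/w6.png",cv2.resize(c["img"][:,:,::-1],(800,600),interpolation=cv2.INTER_CUBIC))
_,a=ori(29)
T=np.array([600.7,-349.8,86.7]);print(cv2.projectPoints(np.array([T,T-30*a]),c["rvec"],c["tvec"],c["intrinsics"],None)[0].ravel()*1.5625)
E
```

```text
t 9.78 pos [ 598.9 -329.9  118.9] offset m [-0.0003 -0.0012  0.0498] ang [0.16 0.21 0.17] F [ 0.5 -1.   0.1]
[391.89745824 357.54408526 392.23224437 329.41398215]
```

View pics/w6.png

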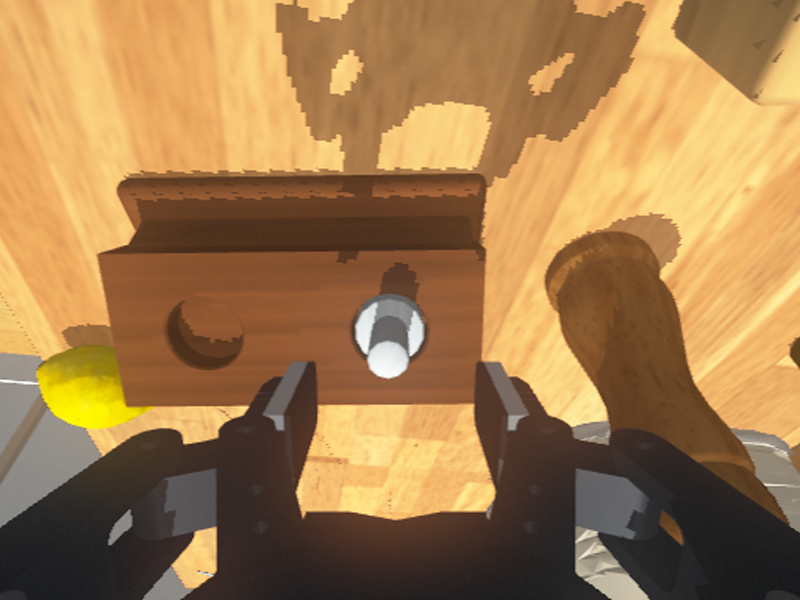

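Short tip at (389,359), foot (390,329), centred between the pads and matching the prediction; the pepper mill is clear to the right. I'll move in and grip.

>>> move_arm:
  motion:
    - {"offset": [0,-0.002,0.015],"angular": [0,0,0],"jaw": 0.05}
    - {"offset": [0,-0.002,0.03],"angular": [0,0,0],"jaw": 0.05}
    - {"offset": [0,-0.002,0.042],"angular": [0,0,0],"jaw": 0.05}
    - {"offset": [0,-0.002,0.049],"angular": [0,0,0],"jaw": 0.05}
    - {"offset": [0,-0.002,0.049],"angular": [0,0,0],"jaw": 0.05}

```text
time_s: 10.45
eef_pos: [599.5, -356.8, 77.4]
ee_rot: [0.203, 0.628, 0.731, -0.174]
force: [-0.3, 0.3, -0.0]
grip_width: 0.587
```

>>> move_arm:
  motion:
    - {"offset": [0,0,0],"angular": [0,0,0],"jaw": 0.03}
    - {"offset": [0,0,0],"angular": [0,0,0],"jaw": 0.02}
    - {"offset": [0,0,0],"angular": [0,0,0],"jaw": 0.005}
    - {"offset": [0,0,0],"angular": [0,0,0],"jaw": 0.005}
    - {"offset": [0,0,0],"angular": [0,0,0],"jaw": 0.005}

```text
time_s: 11.08
eef_pos: [600.0, -356.4, 78.1]
ee_rot: [0.204, 0.628, 0.731, -0.174]
force: [-1.1, 3.3, 4.4]
grip_width: 0.181
```

>>> move_arm:
  motion:
    - {"offset": [0,0,-0.008],"angular": [0,0,0],"jaw": 0.005}
    - {"offset": [0,0,-0.02],"angular": [0,0,0],"jaw": 0.005}
    - {"offset": [0,0,-0.045],"angular": [0,0,0],"jaw": 0.005}
    - {"offset": [0,0,-0.08],"angular": [0,0,0],"jaw": 0.005}
    - {"offset": [0,0,-0.12],"angular": [0,0,0],"jaw": 0.005}

```text
time_s: 11.7
eef_pos: [590.0, -294.5, 181.6]
ee_rot: [0.203, 0.628, 0.731, -0.174]
force: [1.0, 0.7, 0.2]
grip_width: 0.177
```

```bash
python3 -c "
from h import *
go([469,-44,230],0)"
```

```text
t 11.7 pos [ 590.  -294.5  181.6] offset m [ 0.2028 -0.0819 -0.1786] ang [2.000e-02 3.105e+01 8.000e-02] F [1.  0.7 0.2]
```

>>> move_arm:
  motion:
    - {"offset": [0.035,-0.014,-0.045],"angular": [0,5,0],"jaw": 0.005}
    - {"offset": [0.075,-0.03,-0.085],"angular": [0,12,0],"jaw": 0.005}
    - {"offset": [0.12,-0.048,-0.12],"angular": [0,19,0],"jaw": 0.005}
    - {"offset": [0.165,-0.066,-0.15],"angular": [0,26,0],"jaw": 0.005}
    - {"offset": [0.203,-0.082,-0.179],"angular": [0,31,0],"jaw": 0.005}

```text
time_s: 12.32
eef_pos: [468.1, -42.7, 229.8]
ee_rot: [-0.0, 0.652, 0.759, 0.001]
force: [0.4, -0.2, -0.5]
grip_width: 0.171
```

```bash
python3 - <<'E'
from h import *
from rig import ctrl
go([469,-44,142],0)
c=ctrl.capture("wrist");s=ctrl.capture("scene")
o=np.zeros((400,800,3),np.uint8);o[:300,:400]=cv2.resize(c["img"][:,:,::-1],(400,300));o[:,400:]=cv2.resize(s["img"][140:240,200:300,::-1],(400,400),interpolation=cv2.INTER_CUBIC)
cv2.imwrite("pics/p7.png",o); go([469,-44,142],0)
E
```

```text
t 12.32 pos [468.1 -42.7 229.8] offset m [-0.0016  0.0006  0.0878] ang [ 0.06 -0.1   0.12] F [ 0.4 -0.2 -0.5]
t 12.43 pos [467.8 -42.  230.3] offset m [-0.0022  0.0007  0.0883] ang [ 0.09 -0.02  0.23] F [-0.3 -0.1 -0.5]
```

View pics/p7.png

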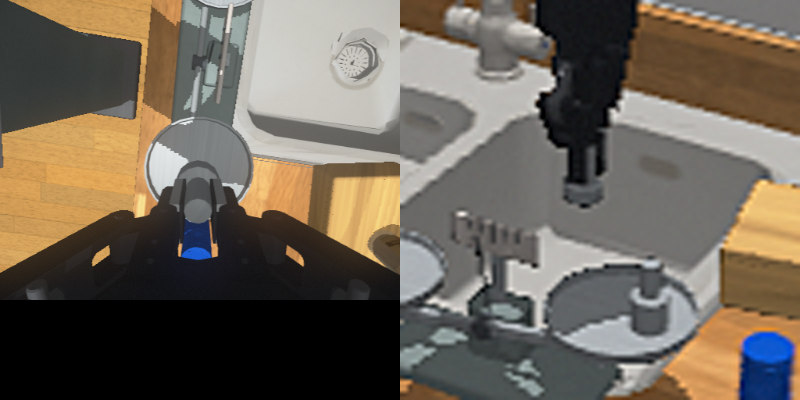

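Short weight held upright above the pan, with the tall one standing at (650,315). Lowering now.

>>> move_arm:
  motion:
    - {"offset": [-0.001,0,0.025],"angular": [0,0,0],"jaw": 0.005}
    - {"offset": [-0.002,0,0.055],"angular": [0,0,0],"jaw": 0.005}
    - {"offset": [-0.002,0,0.08],"angular": [0,0,0],"jaw": 0.005}
    - {"offset": [-0.002,0,0.089],"angular": [0,0,0],"jaw": 0.005}
    - {"offset": [-0.002,0,0.092],"angular": [0,0,0],"jaw": 0.005}

```text
time_s: 13.05
eef_pos: [469.8, -46.8, 137.2]
ee_rot: [0.001, 0.652, 0.759, -0.0]
force: [0.9, -0.3, -0.0]
grip_width: 0.179
```

>>> move_arm:
  motion:
    - {"offset": [0,0,0.002],"angular": [0,0,0],"jaw": 0.005}
    - {"offset": [0,0,0.004],"angular": [0,0,0],"jaw": 0.005}
    - {"offset": [0,0,0.006],"angular": [0,0,0],"jaw": 0.005}
    - {"offset": [0,0,0.008],"angular": [0,0,0],"jaw": 0.005}
    - {"offset": [0,0,0.01],"angular": [0,0,0],"jaw": 0.005}

```text
time_s: 13.68
eef_pos: [469.6, -46.5, 126.9]
ee_rot: [0.001, 0.652, 0.758, -0.0]
force: [0.2, -0.4, -0.7]
grip_width: 0.173
```

>>> move_arm:
  motion:
    - {"offset": [0,0,0.002],"angular": [0,0,0],"jaw": 0.005}
    - {"offset": [0,0,0.004],"angular": [0,0,0],"jaw": 0.005}
    - {"offset": [0,0,0.006],"angular": [0,0,0],"jaw": 0.005}
    - {"offset": [0,0,0.008],"angular": [0,0,0],"jaw": 0.005}
    - {"offset": [0,0,0.009],"angular": [0,0,0],"jaw": 0.005}

```text
time_s: 14.3
eef_pos: [469.5, -46.5, 117.8]
ee_rot: [0.001, 0.652, 0.758, -0.0]
force: [0.2, -0.4, -0.0]
grip_width: 0.179
```

```bash
python3 - <<'E'
from h import *
from rig import ctrl
go([469,-44,118],0)
s=ctrl.capture("scene")
cv2.imwrite("pics/p8.png",cv2.resize(s["img"][150:250,160:293,::-1],None,fx=6,fy=6,interpolation=cv2.INTER_CUBIC))
E
```

```text
t 14.3 pos [469.5 -46.5 117.8] offset m [ 0.0026 -0.0002 -0.0002] ang [0.01 0.07 0.09] F [ 0.2 -0.4 -0. ]
```

The viewer limit is reached, so I'll measure the beam tilt numerically from the jar's image shift.

```bash
cat > tilt.py <<'E'
from h import *
from rig import ctrl
def shift(img,u0,u1,v0,v1,ref="scene.npz",p=14):
    up=lambda i:cv2.resize(cv2.cvtColor(i,cv2.COLOR_RGB2GRAY),None,fx=8,fy=8,interpolation=cv2.INTER_CUBIC)
    a=up(np.load(ref)["img"]);b=up(img)
    m=cv2.matchTemplate(b[(v0-p)*8:(v1+p)*8,(u0-p)*8:(u1+p)*8],a[v0*8:v1*8,u0*8:u1*8],cv2.TM_CCOEFF_NORMED)
    _,s,_,l=cv2.minMaxLoc(m); return s,l[0]/8-p,l[1]/8-p
def tilt():
    im=ctrl.capture("scene")["img"]; s,du,dv=shift(im,184,200,180,212)
    dz=-dv/.2536; print("score",round(s,3),"du dv",du,dv,"jar rise mm",round(dz,1),"tilt",round(.15-dz/120,3)); return im
E
python3 -c "
from tilt import *
tilt()"
```

```text
score 0.901 du dv -0.625 -2.625 jar rise mm 10.4 tilt 0.064
```

>>> move_arm:
  motion:
    - {"offset": [0,0,0.0015],"angular": [0,0,0],"jaw": 0.005}
    - {"offset": [0,0,0.003],"angular": [0,0,0],"jaw": 0.005}
    - {"offset": [0,0,0.0045],"angular": [0,0,0],"jaw": 0.005}
    - {"offset": [0,0,0.006],"angular": [0,0,0],"jaw": 0.005}
    - {"offset": [0,0,0.006],"angular": [0,0,0],"jaw": 0.005}

```text
time_s: 15.02
eef_pos: [469.5, -46.5, 111.8]
ee_rot: [0.0, 0.652, 0.758, -0.0]
force: [-0.3, -0.2, -0.0]
grip_width: 0.174
```

```bash
python3 -c "
from tilt import *
tilt()"
```

```text
score 0.899 du dv -0.75 -4.125 jar rise mm 16.3 tilt 0.014
```

>>> move_arm:
  motion:
    - {"offset": [0,0,0],"angular": [0,0,0],"jaw": 0.018}
    - {"offset": [0,0,0],"angular": [0,0,0],"jaw": 0.025}
    - {"offset": [0,0,0],"angular": [0,0,0],"jaw": 0.04}
    - {"offset": [0,0,0],"angular": [0,0,0],"jaw": 0.05}
    - {"offset": [0,0,0],"angular": [0,0,0],"jaw": 0.05}

```text
time_s: 15.7
eef_pos: [469.6, -46.6, 112.0]
ee_rot: [0.001, 0.652, 0.758, -0.0]
force: [0.3, -0.1, -0.2]
grip_width: 0.583
```

>>> move_arm:
  motion:
    - {"offset": [0,0,0],"angular": [0,0,0],"jaw": 0.05}
    - {"offset": [0,0,-0.01],"angular": [0,0,0],"jaw": 0.05}
    - {"offset": [0,0,-0.03],"angular": [0,0,0],"jaw": 0.05}
    - {"offset": [0,0,-0.06],"angular": [0,0,0],"jaw": 0.05}
    - {"offset": [0,0,-0.11],"angular": [0,0,0],"jaw": 0.05}

```text
time_s: 16.32
eef_pos: [468.9, -46.2, 222.9]
ee_rot: [-0.0, 0.652, 0.758, -0.001]
force: [1.0, -0.5, 0.8]
grip_width: 0.59
```

>>> move_arm:
  motion:
    - {"offset": [-0.04,0,-0.05],"angular": [0,0,0],"jaw": 0.05}
    - {"offset": [-0.08,0,-0.06],"angular": [0,0,0],"jaw": 0.05}
    - {"offset": [-0.13,0,-0.06],"angular": [0,0,0],"jaw": 0.05}
    - {"offset": [-0.18,0,-0.06],"angular": [0,0,0],"jaw": 0.05}
    - {"offset": [-0.18,0,-0.06],"angular": [0,0,0],"jaw": 0.05}

```text
time_s: 16.95
eef_pos: [496.3, -226.9, 282.1]
ee_rot: [0.001, 0.653, 0.757, -0.0]
force: [1.0, -0.0, -0.6]
grip_width: 0.585
```

```bash
python3 - <<'E'
from tilt import *
im=tilt()
np.savez("scene9.npz",img=im)
print("tall vs scene5 (u236..)", shift(im,255,268,203,224,"scene5.npz",12))
g=cv2.cvtColor(im,cv2.COLOR_RGB2GRAY)[200:236,236:276]
for r in g[::2]: print(' '.join('%3d'%v for v in r))
E
```

```text
score 0.893 du dv -0.875 -5.0 jar rise mm 19.7 tilt -0.014
tall vs scene5 (u236..) (0.8444473743438721, 0.125, 5.0)
187 186 190 194 197 200 194 163 126 123 107 109 114 118 119 121 125 124 118 113 114 116 115 115 116 115 116 115 115 115 116 115 115 115 115 115 115 117 116 116
192 190 190 190 192 191 191 190 191 194 194 195 196 193 162 129 127 113 117 121 123 126 127 123 117 113 112 114 116 114 115 115 115 115 116 115 116 115 116 112
192 193 189 190 190 191 191 191 188 187 187 190 190 189 189 193 193 187 187 189 187 175 165 129 117 123 126 131 129 125 117 113 112 113 115 115 115 113 108 121
191 190 192 192 192 190 189 189 190 191 190 191 190 190 189 188 190 190 191 191 191 192 190 185 182 180 180 176 167 160 136 126 129 131 130 124 115 122 164 191
190 192 192 192 191 193 191 189 191 191 193 190 190 191 189 190 189 188 188 190 188 190 191 189 192 193 196 194 190 184 181 178 174 172 171 168 171 191 188 183
189 190 189 190 191 191 192 193 195 163 100 179 177 147 114 205 204 202 201 199 199 199 202 206 175  52  82  79 130 202 191 189 190 193 186 183 184 183 184 183
192 191 190 191 191 191 
[... 1195 characters left out ...]
  78  77  79  78  75  74  90 100  99  99  95  90  86 122 175
 68  68  67  90 101 101 101 101 103 103 101 103 101 101 102 101 100 101 100 101 101 104  99  81  74  75  75  75  74  77  90  99 101 101 100  94  76  94 166 184
147 150 143  97  67  84  99 104 103 101 102 103  99 101 102 102 103 101 101 100  99 100 101 101 102 102 102 103 102 102 100  97  98  97  74  63 131 196 183 177
147 153 136  72  77  75  72  73  72  76  88 100 101 100 103 103 101 102 101 101 100 103 101 101 102  98  95  97  98  89  76  66  63  82 144 179 172 173 180 185
 70  72  75  78  79  78  81  81  78  77  75  76  76  76  75  74  73  74  70  72  73  76  73  74  74  72  73  74  73  74  77 127 194 164  75  78  80  80  85  85
```

>>> move_arm:
  motion:
    - {"offset": [0,0,-0.005],"angular": [0,0,0],"jaw": 0.05}
    - {"offset": [0,0,-0.01],"angular": [0,0,0],"jaw": 0.05}
    - {"offset": [0,0,-0.01],"angular": [0,0,0],"jaw": 0.05}
    - {"offset": [0,0,-0.01],"angular": [0,0,0],"jaw": 0.05}
    - {"offset": [0,0,-0.01],"angular": [0,0,0],"jaw": 0.05}

```text
time_s: 17.62
eef_pos: [496.6, -224.1, 292.1]
ee_rot: [0.001, 0.652, 0.759, -0.0]
force: [-0.1, 0.1, 0.4]
grip_width: 0.588
```

>>> move_arm:
  motion:
    - {"offset": [0,0,0],"angular": [0,0,0],"jaw": 0.05}
    - {"offset": [0,0,0],"angular": [0,0,0],"jaw": 0.05}
    - {"offset": [0,0,0],"angular": [0,0,0],"jaw": 0.05}
    - {"offset": [0,0,0],"angular": [0,0,0],"jaw": 0.05}
    - {"offset": [0,0,0],"angular": [0,0,0],"jaw": 0.05}

```text
time_s: 18.25
eef_pos: [496.6, -224.3, 292.2]
ee_rot: [0.001, 0.652, 0.758, -0.0]
force: [0.1, 0.4, -0.3]
grip_width: 0.586
```

```bash
python3 - <<'E'
from tilt import *
im=tilt();tilt()
print("rel to scene9",shift(im,240,270,205,225,"scene9.npz",6))
print("short post top",bp("scene",247.7,219.7,126),"tall post top",bp("scene",262.5,210,142))
for n,b in(("tumbler",(143,165,176,214)),("timer",(290,313,260,285)),("lemon",(370,393,283,306)),("mill",(363,380,190,235)),("mug",(107,136,174,208)),("jar2",(306,322,168,197))):print(n,shift(im,*b,p=6))
E
```

```text
score 0.893 du dv -0.875 -5.0 jar rise mm 19.7 tilt -0.014
score 0.893 du dv -0.875 -5.0 jar rise mm 19.7 tilt -0.014
rel to scene9 (0.9720718860626221, 0.0, -0.125)
short post top [426.3 -69.2 126. ] tall post top [473.9 -93.7 142. ]
tumbler (0.9996830821037292, 0.0, 0.0)
timer (0.9995787143707275, 0.0, 0.0)
lemon (0.9995900988578796, 0.0, 0.0)
mill (0.9896335005760193, -0.125, 0.0)
mug (0.32788124680519104, 0.125, -0.25)
jar2 (0.705938458442688, 0.25, 0.0)
```

```bash
python3 - <<'E'
from tilt import *
print("short post top",bp("scene",247.7,210.3,126))
im=ctrl.capture("scene")["img"]
print("jar2 cap",shift(im,308,321,168,180,p=5),"mug means",np.load("scene.npz")["img"][175:205,108:135].mean(),im[175:205,108:135].mean())
s=ctrl.sense();print(s["force"].round(1),s["time_s"]); ctrl.finish_job()
E
```

```text
short post top [470.2 -43.7 126. ]
jar2 cap (0.6846275329589844, 2.625, 0.125) mug means 120.54650205761317 88.51646090534979
[-1.1 -0.6  1. ] 18.4
the job is handed in; nothing more can be done
```

Both weights are now standing on the right pan and the beam is about level. I handed the job in at 18.4 s.

- **Weighing:** With the tall weight alone, the beam went back to its left-low stop, so I added the short one. The jar stayed on the left pan. I set both weights down slowly with the pan near level before releasing, apart from the tall one, which rode back up to the stop.
- **Last checks:**
  - Beam tilt was about -0.014 rad, measured from how far the jar had shifted in the picture. Two readings in a row gave the same value.
  - Both weights looked upright from the image brightness. They stood about 23–27 mm from the pan's centre, at (470, -44) and (474, -94).
  - The tumbler, timer, lemon and pepper mill had not moved.
- **Unconfirmed:** The mug and the jar on the chopping block gave poor image matches (0.33, and 0.68–0.71). The jar's last check also showed a doubtful 2.6-pixel shift. I put this down to the arm or its shadow in the picture, since I never moved near either one. The 12-picture viewing limit was used up, so the final checks were by numbers only.

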